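# Swing the tray side into line

## Robot

A 7-joint arm with a two-finger parallel gripper is mounted at the origin on the work surface. World frame = base frame: x ahead of the robot, y to its left, z up, the work surface at z = 0. Lengths are in m, angles in rad, forces in N, time in s.
With the tool pointing down it reaches from about 0.4 to 0.85 m from the base axis. Payload 10.4 kg.
Tool frame: the origin (TCP) lies at the centre of the arm's flange, where the gripper is bolted on; the fingertips stand 173 mm ahead of it and the grasp point (between the pads) lies 155 mm ahead of it; z points along the fingers, y is the line along which they close (so a half turn about z gives the same grasp; the last joint's range is limited). The gripper opens to 85 mm and grips with 20 to 120 N. Pads are 22 mm wide; open, the fingers measure 114 mm over their backs; the gripper's body (76 mm by 85 mm) begins 54 mm behind the grasp point. The pads swing forward as they close: fully open they stand 13 mm farther back than shut.
Start: joints at [-1.309, 0.332, -0.065, 1.46, 0.022, 1.35, -0.088], TCP at [0.176, 0.6, 0.405] pointing down, gripper open.
Joint ranges: [-2.6, 2.6], [-0.5, 2.12], [-1.47, 1.34], [0.16, 2.42], [-1.27, 4.41], [0.06, 2.06], [-2.6, 2.6]. Speed limits (rad/s): [2.22, 2.22, 2.79, 2.79, 3.14, 3.14, 3.14].

## Interface

Orientations are given as a unit quaternion [x, y, z, w].
In Python, from workcell import manip, viewer, finder gives the robot as it stands.
- The arm moves only by the tool arm_command, never from a script. Its argument "plan" is a list of rows, each an object with "dp": the shift along the tool's x, y, z in mm, a list of three; "spin": the turn about the tool's z in rad. A call has 1 to 5 rows; each row shifts and turns the commanded pose from where the row before left it, along the tool's axes as they then stand; what a row does not reach is not made up. A row lasts 1/10 s, in which the tool goes at most 50 mm and 8.59 degrees, less where a joint would pass 70% of its speed; a pose out of reach is approached as far as the arm can. A call is refused whole if a number of a shift passes 50 or a number of a turn 0.15, either way. A call with a gripper value outside its range is refused whole. "grip" is the closure, from -1 (fully open) to 1 (shut), set as the call begins (left out, the last holds). The fingers move at their own pace and stop on an object; "newtons" is the grip in N (left out, the last holds). Time passes only in rows, so rows that do not move let the fingers close. It gives the time, the measured TCP pose, the force, the opening and the grip force at its end, in the units of the state.
- manip.get_obs(): the state, without advancing time (a new reading comes with each control period).
- viewer.camera(name): name is "side" or "top"; returns the picture (480x640x3 uint8, blue, green, red); there is no depth.
- viewer.camera_params(name): a dict with "vertical_fov" (degrees; the focal length in pixels is half the picture's height over the tangent of half this angle, whatever the lens; pixels are square), "cx", "cy" (the principal point, pixels), "R" (3x3) and "t" (3): a world point X has camera coordinates R X + t. Camera axes: x right, y down, z forward; pixel columns grow to the right and rows downward; lengths in m; the calibration is good to about 2 mm. A picture is of the moment at which its call begins. camera_params takes no time and is no camera call.
- manip.hand_in(): hands the job in; it is judged then, once.
Trained networks look in the newest picture that a camera, given by its name, has taken for a name from the list of things; names that differ only in an ending like _2 or _b are one class to them, and where a whole thing is asked for, a point or a joint stands for the part that bears it (a point fixed in the world has none). Each returns a list of dicts, best first, with "score" (0 to 1); they miss things now and then, are a little off and sometimes report something else, mostly with a low value. They report only what shows in the picture. A call takes as long as a camera call.
- finder.find_in(camera, thing): "position" ([x, y, z] in m, in world coordinates, good to about 4 mm: the middle of the surface that is visible of it).
The state is a dict: "clock": time; "joint_pos": joint angles; "joint_velocities": joint speeds; "tau": joint torques, N m; "position": TCP position; "ee_rot": TCP orientation; "ft_force": force on the tool from outside, world axes, zero at the start; "torque": the same for the moment, N m; "grip_width": opening from 0.0 (shut) to 1.0 (fully open); "grasp_force": force on a finger pad.
Only numpy, scipy, OpenCV 4.12 (cv2) and the standard library are available. Lean on these libraries where they do the work, as an engineer would, in place of code of your own. Each camera call takes 0.05 s, during which the arm holds its last target. There are 200 camera calls.

## Task

The oak side bar of the mosaic tray lies askew on its board. Take it by the red knob and, sliding it flat on the board and without lifting it, push its forked end home onto the steel post while it is still askew; then, keeping the fork on the post, swing it round until it lies flush along the aluminium edging, and press it there with a steady gentle push (about 9 N, never over 15 N on edging or post) for a second to bed it. Let go and leave the bar there, the other things undisturbed.

Things in the scene. Friction and masses are not known exactly. Their poses are not given: they have to be found in the camera images.
- board: Fixed plywood board, 400 x 380 x 12 mm, flat on the table, turned differently each time. Origin on the table plane under the post's axis; x axis runs along the edging, away from the post; y axis points square to the edging, which is on the +y side (seen-only mosaic tiles beyond it). It spans x -80 to 320, y -240 to 140 mm.
- post_top (a point): Top centre of the fixed steel post, 12 mm across, standing 40 mm out of the board, top 52 mm above the table. It takes at most 15 N.
- edging: Rigid aluminium strip 8 mm thick, 22 high, on two 14 mm high steel holders fixed to the board; it spans board x 26 to 258 mm, parallel to board x. The strip was set by hand: its face towards the bar lies 14 to 22 mm in board y from the post's axis; the offset is not measured (find it by feel). It takes at most 15 N. This origin and axes are the board's.
- bar: Loose oak bar, 0.3 to 0.6 kg, 36 mm wide, 24 high, flat on the board. Origin: underside, at the seat of its forked end, where the post's axis is when the fork is home; x axis runs to the free end, 260 mm off. Starts with the fork 25 to 60 mm short of the post and the free end turned 0.38 to 0.65 rad away from the edging, towards the robot (negative yaw to the board).
- knob (a point): On the axis of the red upright knob on the bar, 26 mm across, rising 45 mm from the bar's top (from 36 to 81 mm above the table), 160 mm along the bar from its origin. This point lies 62 mm above the table, a good height to grip; stay above the bar's top (36 mm). Sliding the bar takes 2 to 5 N; bearing down on it makes it drag more.
- bar_end (a point): Middle of the bar's free end face, 260 mm along the bar from its origin, 12 mm above its underside. At the other end is the fork: a 22 mm wide slot through the full height, its floor at bar x = +6 mm, two 7 mm prongs with round tips reaching to x = -11.5 mm, so that the 12 mm post has 5 mm play to each side.
- glue: Bystander, leave it alone: white glue bottle with blue cap, 42 mm across, 110 tall, standing on the board behind the post. Origin at the centre of its underside.
- tile_stack: Bystander, leave it alone: small blue stack of tiles, 30 x 30 x 18 mm, on the board behind the post. Origin at the centre of its underside.
- tile_cup: Bystander, leave it alone: clear cup, 72 mm across, 70 tall. Origin at the centre of its underside.
- paint: Bystander, leave it alone: amber bottle with green cap, 60 mm across, 120 tall. Origin at the centre of its underside.
- jar: Bystander, leave it alone: glass jar with yellow lid, 72 mm across, 90 tall. Origin at the centre of its underside.
- pot: Bystander, leave it alone: white plastic tub, 80 mm across, 80 tall. Origin at the centre of its underside.

How it is judged:
On the way, in this order (a step that is already met when the one before it is completed fails the run):
1. with the bar still askew (over 0.25 rad), its fork is pushed home on the post (within 3 mm lengthwise) (x of post_top in the frame of bar above -0.003 m and horizontal distance between bar and post_top below 0.008 m and angle between the x axis of bar and the x axis of board, either way round above 0.25 rad), for 0.2 s.
2. with the fork on the post, the bar lies along the edging (within 0.025 rad) and is pressed on it with over 4 N for 0.5 s (x of post_top in the frame of bar above -0.003 m and horizontal distance between bar and post_top below 0.008 m and angle between the x axis of bar and the x axis of board, either way round below 0.025 rad and contact force between bar and edging above 4 N), for 0.5 s.
At the end, for the whole second after the job is handed in: The bar lies flat and still on the board, released, its fork home on the post (within 3 mm lengthwise), along the edging within 0.025 rad, its free end within 6 mm of the post's line (x of post_top in the frame of bar above -0.003 m and horizontal distance between bar and post_top below 0.008 m and angle between the x axis of bar and the x axis of board, either way round below 0.025 rad and y of bar_end in the frame of board between -0.006 and 0.006 m and height (world z) of bar between 0.009 and 0.015 m and angle between bar's own z axis and vertical below 0.05 rad and linear speed of bar below 0.01 m/s); the robot touches nothing.
It fails at once if the bar is pressed on the edging with more than 15 N (contact force between bar and edging above 15 N).
It fails at once if the bar is driven against the post with more than 15 N (contact force between bar and post above 15 N).
It fails at once if the bar is swung into line (within 0.2 rad) while its fork is off the post (more than 11 mm) (angle between the x axis of bar and the x axis of board, either way round below 0.2 rad and horizontal distance between bar and post_top above 0.011 m).
It fails at once if the bar is lifted clear of the board (its underside more than 10 mm above it) (height (world z) of bar above 0.022 m).
It fails at once if a bystander is moved more than 20 mm (distance of any of glue, tile_stack, tile_cup, paint, jar, pot from where it was at the start of the episode above 0.02 m).
It also fails if it takes over 72 s, if anything falls off the work surface, if the arm or the gripper's body presses on something with over 40 N, if the wrist force passes 120 N, or if a joint passes its speed limit or range.

## Working session

There is one attempt and no reset: what is moved stays moved. The work goes in short steps, Python scripts to look and compute and a tool call to move; the robot and the scene stay as the last step left them, time stands still between calls to the robot, and variables do not carry over. Pictures are saved under pics/ and viewed, at most 10 in all, crops included, and the job is handed in when it is done.

Besides the shell and the picture viewer there is one more tool, called after "Request:" by a JSON object that holds its "name" and its "arguments". arm_command: Moves the arm, as the interface text tells. Its arguments: {"type":"object","properties":{"plan":{"type":"array","items":{"type":"object","properties":{"dp":{"type":"array","items":{"type":"number"}},"spin":{"type":"number"}}}},"grip":{"type":"number"},"newtons":{"type":"number"}},"required":["plan"]}

```bash
mkdir -p pics
cat > h.py <<'E'
from workcell import manip, viewer, finder
import numpy as np, cv2
def ray(cam,u,v,z):
    p=viewer.camera_params(cam);R=np.array(p["R"]);t=np.array(p["t"])
    f=240/np.tan(np.radians(p["vertical_fov"])/2)
    d=R.T@np.array([(u-p["cx"])/f,(v-p["cy"])/f,1]);c=-R.T@t
    return c+d*(z-c[2])/d[2]
def proj(cam,X):
    p=viewer.camera_params(cam);R=np.array(p["R"]);t=np.array(p["t"])
    f=240/np.tan(np.radians(p["vertical_fov"])/2)
    q=R@np.array(X)+t;return q[:2]/q[2]*f+[p["cx"],p["cy"]]
E
python3 - <<'E'
from h import *
for c in("top","side"):
    im=viewer.camera(c);cv2.imwrite(f"pics/{c}0.png",im)
    print(c,{k:np.round(v,3).tolist() for k,v in viewer.camera_params(c).items() if not isinstance(v,str)})
    for n in("post_top","knob","bar_end","bar","edging"):
        for r in finder.find_in(c,n)[:2]: print(c,n,np.round(r["position"],3),round(r["score"],2))
o=manip.get_obs();print(o)
E
```

```text
top {'vertical_fov': 54.057, 'cx': 313.717, 'cy': 237.565, 'R': [[-0.005, -1.0, -0.015], [-0.987, 0.007, -0.159], [0.159, 0.014, -0.987]], 't': [0.017, 0.565, 0.921]}
top post_top [ 0.489 -0.076  0.035] 0.73
top post_top [0.596 0.07  0.018] 0.58
top knob [ 0.488 -0.069  0.036] 0.81
top bar_end [ 0.493 -0.076  0.039] 0.79
top bar_end [ 0.606 -0.073  0.028] 0.71
top bar [ 0.489 -0.074  0.036] 0.71
top edging [ 0.608 -0.072  0.028] 0.66
side {'vertical_fov': 54.755, 'cx': 320.331, 'cy': 243.139, 'R': [[0.86, -0.51, 0.01], [-0.372, -0.641, -0.672], [0.35, 0.574, -0.741]], 't': [-0.493, 0.25, 0.807]}
side knob [ 0.468 -0.111  0.034] 0.59
side bar_end [ 0.472 -0.105  0.038] 0.65
side bar [ 0.467 -0.108  0.041] 0.89
side edging [ 0.603 -0.094  0.022] 0.6
{'clock': 0.6, 'joint_pos': array([-1.30858726,  0.33217603, -0.0647127 ,  1.46008083,  0.02161748,
        1.3498936 , -0.08851713]), 'joint_velocities': array([ 1.03176986e-03, -8.90719158e-04, -7.20779164e-04,  1.41826009e-03,
        5.30479982e-04,  1.86825562e-03,  3.96973510e-05]), 'tau': array([-8.57547493e-04, -6.24931598e+01,  4.87975997e-02, -3.91695178e+01,
        1.64929871e-02,  1.45114613e-03, -8.40969790e-06]), 'position': array([0.175593  , 0.59983591, 0.4047617 ]), 'ee_rot': array([1.41922953e-01, 9.89877705e-01, 6.85720113e-05, 5.22314092e-06]), 'ft_force': array([ 0.36204873,  0.82441039, -0.44518603]), 'torque': array([0.03916521, 0.06454154, 0.02608857]), 'grasp_force': 0.0, 'grip_width': 1.0001332532326608}
```

View pics/top0.png

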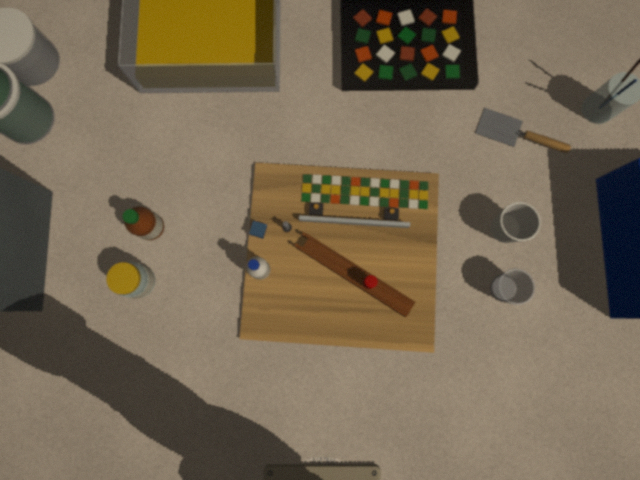

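View pics/side0.png

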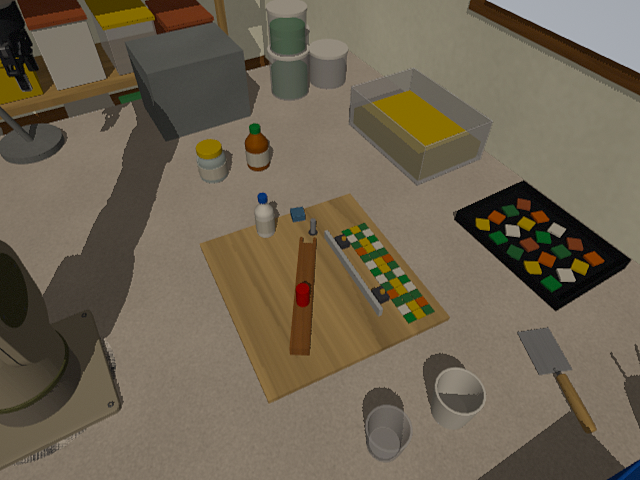

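The top view shows the bar from the fork at about (299,238) to the free end at (408,308), with the knob at (370,282). The post is near (286,226), the edging runs (300,217)-(409,224), and the glue is at (258,267). In the side view the knob is at (303,294) and the post top at (313,223). I'll enlarge both views for precision.

Run:
```python
from h import *
a=cv2.imread("pics/top0.png")[150:360,230:450];b=cv2.imread("pics/side0.png")[185:405,195:455]
g=lambda i,s:cv2.convertScaleAbs(cv2.resize(i,None,fx=s,fy=s,interpolation=cv2.INTER_CUBIC),alpha=1.6)
cv2.imwrite("pics/c1.png",g(a[40:180,30:200],4.5)[:600]);cv2.imwrite("pics/c2.png",g(b[20:180,75:235],3.7))
for c in("top","side"):
    im=cv2.imread(f"pics/{c}0.png");h=cv2.cvtColor(im,cv2.COLOR_BGR2HSV)
    m=((h[...,0]<5)|(h[...,0]>175))&(h[...,1]>200)&(h[...,2]>90)
    n,l,s,ce=cv2.connectedComponentsWithStats(m.astype(np.uint8))
    for i in range(1,n):
        if s[i,4]>30:print(c,s[i],ce[i],ray(c,*ce[i],.062))
    # board corners
for n,q in(("TL",(254,162)),("TR",(439,173)),("BR",(434,351)),("BL",(240,338))):print(n,ray("top",*q,.012))
for n,q in(("far",(349,195)),("right",(447,318)),("near",(270,401)),("left",(201,243))):print(n,ray("side",*q,.012))
```

```text
top [365 275  12  13 120] [370.40833333 281.275     ] [ 0.47411336 -0.09937479  0.062     ]
side [296 283  13  24 252] [302.10714286 294.17857143] [ 0.47333722 -0.09992885  0.062     ]
TL [0.73939305 0.1432768  0.012     ]
TR [ 0.71057761 -0.25867896  0.012     ]
BR [ 0.33471681 -0.23071442  0.012     ]
BL [0.36243191 0.16649925 0.012     ]
far [0.73403696 0.13401337 0.012     ]
right [ 0.70458255 -0.258417    0.012     ]
near [ 0.33559167 -0.23363795  0.012     ]
left [0.36538645 0.16514804 0.012     ]
```

View pics/c1.png

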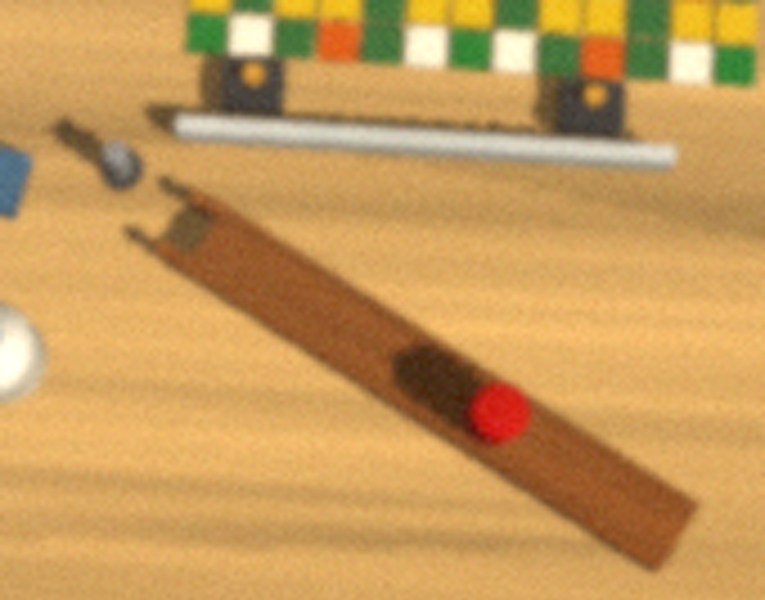

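View pics/c2.png

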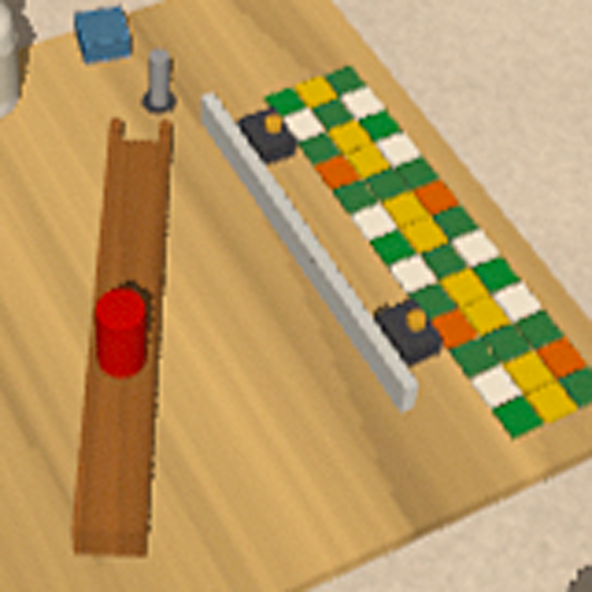

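The crops show the post top at c1 (120,158) and c2 (159,55), the bar's free end corners at c1 (697,507) and (655,571), and the prong tips at about c1 (163,183) and (128,233).

Run:
```python
from h import *
A=lambda x,y,z:ray("top",260+x/4.5,190+y/4.5,z)[:2]
B=lambda x,y,z:ray("side",270+x/3.7,205+y/3.7,z)[:2]
print("post top",A(122,157,.052),B(159,55,.052),"base",A(122,175,.012),B(159,103,.012))
print("cam",[-np.array(viewer.camera_params(c)["R"]).T@viewer.camera_params(c)["t"] for c in("top","side")])
e=(A(697,507,.036)+A(655,571,.036))/2; s=(B(75,553,.036)+B(149,555,.036))/2
print("bar end",e,s)
p=(A(163,183,.036)+A(128,233,.036))/2;q=(B(118,120,.036)+B(167,123,.036))/2
print("prong",p,q)
k=np.array([.4737,-.0997])
for n,x in(("end",e),("endS",s),("pr",p),("prS",q)):
    d=x-k;print(n,np.linalg.norm(d),np.arctan2(d[1],d[0]))
for n,f,l in(("edgA",A(180,135,.034),A(675,165,.034)),("edgB",B(205,105,.034),B(403,405,.034))):
    d=l-f;print(n,f,l,np.arctan2(d[1],d[0]),np.linalg.norm(d))
for a,b in(((254,162),(439,173)),((240,338),(434,351))):
    d=ray("top",*b,.012)-ray("top",*a,.012);print("board",np.arctan2(d[1],d[0]))
for a,b in(((349,195),(447,318)),((201,243),(270,401))):
    d=ray("side",*b,.012)-ray("side",*a,.012);print("boardS",np.arctan2(d[1],d[0]))
for c in("top","side"):
    for n in("glue","tile_stack"):
        r=finder.find_in(c,n)[:1];print(c,n,r and np.round(r[0]["position"],3))
```

```text
post top [0.59125643 0.06736872] [0.59482156 0.06911569] base [0.5901449  0.07019292] [0.59413697 0.06803717]
cam [array([ 4.11698313e-01, -3.46153896e-04,  9.99816069e-01]), array([ 0.23443655, -0.55474959,  0.77083779])]
bar end [ 0.41795362 -0.18100527] [ 0.41567602 -0.19555041]
prong [0.57026486 0.05754434] [0.56695224 0.04030069]
end 0.0985809615925069 -2.171821534478136
endS 0.1120450031069706 -2.1151475298202937
pr 0.18452792101782212 1.0200684920670493
prS 0.16821466985197844 0.9831971216736651
edgA [0.60486308 0.04169053] [ 0.58886841 -0.18733944] -1.640519709526878 0.22958779604466872
edgB [0.60641764 0.03491816] [ 0.58496592 -0.19594656] -1.663449274299653 0.2318592174600014
board -1.642361983330418
board -1.6404572006241918
boardS -1.645712244249454
boardS -1.6453714772762624
top glue [0.499 0.119 0.089]
top tile_stack [0.589 0.13  0.03 ]
side glue [0.5   0.116 0.073]
side tile_stack [0.583 0.124 0.03 ]
```

Request:
{"name": "arm_command", "arguments": {"plan": [{"dp": [-28,-23,0],"spin": 0},{"dp": [-28,-23,0],"spin": 0},{"dp": [-28,-23,0],"spin": 0},{"dp": [-28,-23,0],"spin": 0},{"dp": [-28,-23,0],"spin": 0}], "grip": -1, "newtons": 80}}

```text
clock: 1.3
position: [0.2783, 0.4488, 0.4049]
ee_rot: [0.142, 0.99, 0.0, 0.0]
ft_force: [0.7, -0.0, -0.2]
grip_width: 0.998
grasp_force: 0.0
```

Request:
{"name": "arm_command", "arguments": {"plan": [{"dp": [-28,-23,0],"spin": 0},{"dp": [-28,-23,0],"spin": 0},{"dp": [-28,-23,0],"spin": 0},{"dp": [-28,-23,0],"spin": 0},{"dp": [-28,-23,0],"spin": 0}]}}

```text
clock: 1.8
position: [0.3803, 0.299, 0.405]
ee_rot: [0.142, 0.99, 0.0, 0.0]
ft_force: [1.0, -0.0, -0.1]
grip_width: 0.999
grasp_force: 0.0
```

Request:
{"name": "arm_command", "arguments": {"plan": [{"dp": [-20,-36,0],"spin": 0},{"dp": [-20,-36,0],"spin": 0},{"dp": [-20,-36,0],"spin": 0},{"dp": [-20,-36,0],"spin": 0},{"dp": [-20,-36,0],"spin": 0}]}}

```text
clock: 2.3
position: [0.4251, 0.0978, 0.405]
ee_rot: [0.142, 0.99, 0.0, 0.0]
ft_force: [1.4, 0.8, -0.7]
grip_width: 1.003
grasp_force: 0.0
```

Request:
{"name": "arm_command", "arguments": {"plan": [{"dp": [-20,-36,0],"spin": 0},{"dp": [-20,-36,0],"spin": 0},{"dp": [-20,-36,0],"spin": 0},{"dp": [-20,-36,0],"spin": 0},{"dp": [-20,-36,0],"spin": 0}]}}

```text
clock: 2.8
position: [0.4705, -0.103, 0.4051]
ee_rot: [0.142, 0.99, 0.0, 0.001]
ft_force: [0.5, 0.1, -0.7]
grip_width: 1.002
grasp_force: 0.0
```

Request:
{"name": "arm_command", "arguments": {"plan": [{"dp": [0,0,0],"spin": 0.14},{"dp": [0,0,0],"spin": 0.14},{"dp": [0,0,0],"spin": 0},{"dp": [0,0,0],"spin": 0}]}}

```text
clock: 3.2
position: [0.4704, -0.1011, 0.4047]
ee_rot: [0.277, 0.961, 0.0, 0.0]
ft_force: [0.1, 0.5, 0.5]
grip_width: 0.998
grasp_force: 0.0
```

```bash
cat >> h.py <<'E'
from scipy.spatial.transform import Rotation as Ro
def st(): 
    o=manip.get_obs();R=Ro.from_quat(o["ee_rot"]).as_matrix();return o,np.array(o["position"]),R
def plan(target,yaw):
    "local shift mm of TCP to grasp-point target, spin so tool y has world yaw"
    o,p,R=st();g=p+.155*R[:,2]
    y=np.arctan2(R[1,1],R[0,1])
    print("t",round(o["clock"],2),"grasp",np.round(g,4),"yaw",round(y,4),"F",np.round(o["ft_force"],2),"w",round(o["grip_width"],3),"gf",o["grasp_force"])
    print("dp",np.round(R.T@(np.array(target)-g)*1000,1),"spin",round(y-yaw,4),"tilt",np.round(R[:2,2],4),"q7",round(o["joint_pos"][6],2))
E
python3 -c "
from h import *
plan([.4737,-.0997,.062],1.0016)"
```

```text
t 3.2 grasp [ 0.4705 -0.1011  0.2497] yaw 1.0105 F [0.13 0.47 0.55] w 0.998 gf 0.0
dp [ -2.    2.9 187.7] spin 0.0089 tilt [0.0001 0.0002] q7 1.13
```

Request:
{"name": "arm_command", "arguments": {"plan": [{"dp": [-2,3,40],"spin": 0.009},{"dp": [0,0,40],"spin": 0},{"dp": [0,0,40],"spin": 0},{"dp": [0,0,35],"spin": 0},{"dp": [0,0,30],"spin": 0}]}}

```text
clock: 3.7
position: [0.4734, -0.0994, 0.218]
ee_rot: [0.281, 0.96, -0.0, -0.0]
ft_force: [0.3, 0.1, 0.1]
grip_width: 1.0
grasp_force: 0.0
```

Request:
{"name": "arm_command", "arguments": {"plan": [{"dp": [0,0,0],"spin": 0},{"dp": [0,0,0],"spin": 0},{"dp": [0,0,0],"spin": 0}]}}

```text
clock: 4.0
position: [0.4746, -0.0998, 0.2214]
ee_rot: [0.282, 0.959, 0.001, 0.001]
ft_force: [0.3, -0.2, 0.7]
grip_width: 0.999
grasp_force: 0.0
```

Request:
{"name": "arm_command", "arguments": {"plan": [{"dp": [0,0,0],"spin": 0},{"dp": [0,0,0],"spin": 0},{"dp": [0,0,0],"spin": 0},{"dp": [0,0,0],"spin": 0},{"dp": [0,0,0],"spin": 0}], "grip": 1, "newtons": 80}}

```text
clock: 4.5
position: [0.474, -0.0997, 0.2203]
ee_rot: [0.283, 0.959, 0.0, 0.0]
ft_force: [-2.7, 0.7, 8.7]
grip_width: 0.288
grasp_force: 78.0
```

Request:
{"name": "arm_command", "arguments": {"plan": [{"dp": [0,0,0],"spin": 0},{"dp": [0,0,0],"spin": 0},{"dp": [0,0,0],"spin": 0},{"dp": [0,0,0],"spin": 0},{"dp": [0,0,0],"spin": 0}]}}

```text
clock: 5.0
position: [0.474, -0.0997, 0.2203]
ee_rot: [0.283, 0.959, 0.0, 0.0]
ft_force: [-2.7, 0.7, 8.7]
grip_width: 0.286
grasp_force: 78.0
```

```bash
python3 -c "
from h import *
plan([.5077,-.0657,.062],1.0016)
for c in('top','side'): cv2.imwrite(f'pics/{c}1.png',viewer.camera(c))
a=cv2.imread('pics/top1.png')[190:320,250:425];b=cv2.imread('pics/side1.png')[200:370,270:430]
g=lambda i,s:cv2.convertScaleAbs(cv2.resize(i,None,fx=s,fy=s,interpolation=cv2.INTER_CUBIC),alpha=1.6)
x=np.zeros((600,800,3),np.uint8);a=g(a[:,:130],3);b=g(b[:,:133],3);x[:390,:390]=a;x[:510,400:799]=b;cv2.imwrite('pics/m1.png',x)"
```

```text
t 5.0 grasp [ 0.4741 -0.0996  0.0653] yaw 0.9971 F [-2.74  0.74  8.7 ] w 0.286 gf 78.03635716438293
dp [-9.8 46.7  3.3] spin -0.0045 tilt [0.0005 0.0006] q7 1.29
```

View pics/m1.png

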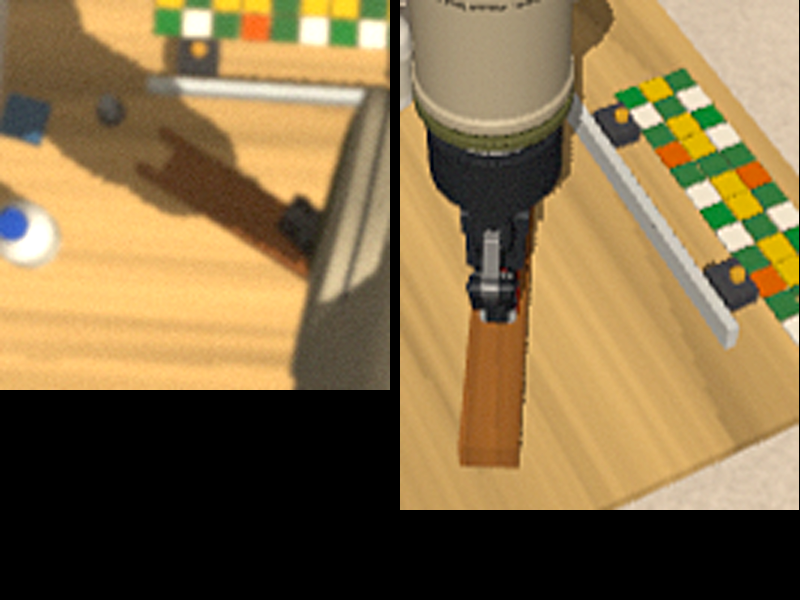

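The bar is held. In the top view the prong tips are at m1 (163,132) and (138,168), with the post at (110,108). The sideways offset of about 10-11 mm agrees with the earlier figure. First I'll ease off the downward load.

Request:
{"name": "arm_command", "arguments": {"plan": [{"dp": [0,0,-0.5],"spin": 0},{"dp": [0,0,0],"spin": 0},{"dp": [0,0,0],"spin": 0}]}}

```text
clock: 5.4
position: [0.4739, -0.0997, 0.2203]
ee_rot: [0.283, 0.959, 0.0, 0.0]
ft_force: [-0.1, 0.8, 3.4]
grip_width: 0.284
grasp_force: 78.6
```

Request:
{"name": "arm_command", "arguments": {"plan": [{"dp": [0,0,-0.5],"spin": 0},{"dp": [0,0,0],"spin": 0},{"dp": [0,0,0],"spin": 0}]}}

```text
clock: 5.7
position: [0.4735, -0.0998, 0.2204]
ee_rot: [0.283, 0.959, -0.0, -0.0]
ft_force: [0.4, 0.5, -3.3]
grip_width: 0.287
grasp_force: 78.5
```

Request:
{"name": "arm_command", "arguments": {"plan": [{"dp": [-3.5,5,0],"spin": 0},{"dp": [-3.5,5,0],"spin": 0},{"dp": [-3,5,0],"spin": 0},{"dp": [0,5,0],"spin": 0},{"dp": [0,0,0],"spin": 0}]}}

```text
clock: 6.2
position: [0.4935, -0.0876, 0.2205]
ee_rot: [0.282, 0.959, -0.0, -0.0]
ft_force: [1.0, 0.8, -5.0]
grip_width: 0.284
grasp_force: 78.6
```

```bash
python3 -c "
from h import *
plan([.5077,-.0657,.062],1.0016)
cv2.imwrite('pics/top2.png',viewer.camera('top'))
a=cv2.imread('pics/top2.png')[190:290,250:370]
cv2.imwrite('pics/m2.png',cv2.convertScaleAbs(cv2.resize(a,None,fx=6,fy=6,interpolation=cv2.INTER_CUBIC),alpha=2.2))"
```

```text
t 6.2 grasp [ 0.4934 -0.0876  0.0655] yaw 0.9981 F [ 0.99  0.76 -5.  ] w 0.284 gf 78.62689018249512
dp [-0.1 26.1  3.5] spin -0.0035 tilt [-0.0002  0.    ] q7 1.27
```

View pics/m2.png

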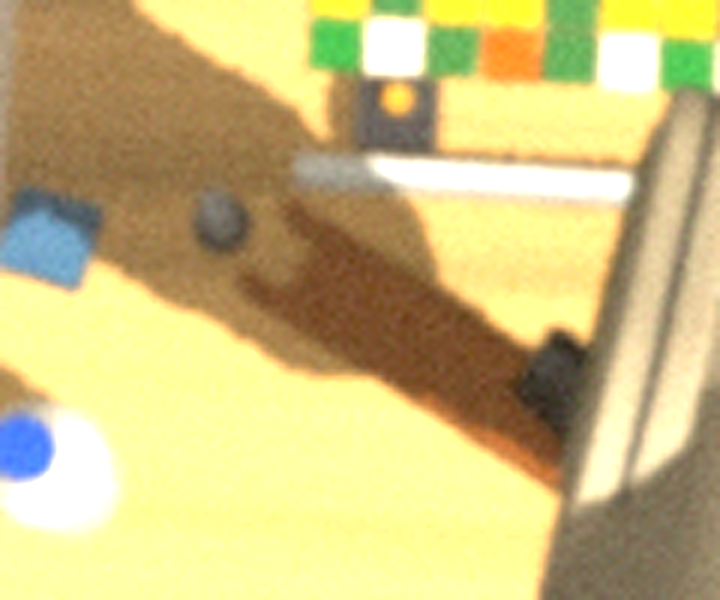

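The prong tips are at (288,205) and (247,285) and the post at (222,220), so the post lies within 1 mm of the bar's axis, with about 26-29 mm left to go. Advancing.

Request:
{"name": "arm_command", "arguments": {"plan": [{"dp": [0,5,0],"spin": 0},{"dp": [0,5,0],"spin": 0},{"dp": [0,5,0],"spin": 0},{"dp": [0,3,0],"spin": 0},{"dp": [0,0,0],"spin": 0}]}}

```text
clock: 6.75
position: [0.5031, -0.0727, 0.2207]
ee_rot: [0.283, 0.959, 0.0, 0.0]
ft_force: [0.7, 0.5, -6.0]
grip_width: 0.283
grasp_force: 78.7
```

Request:
{"name": "arm_command", "arguments": {"plan": [{"dp": [0,1,0],"spin": 0},{"dp": [0,1,0],"spin": 0},{"dp": [0,0,0],"spin": 0}]}}

```text
clock: 7.05
position: [0.5039, -0.0716, 0.2207]
ee_rot: [0.283, 0.959, 0.0, -0.0]
ft_force: [-0.3, -0.2, -4.8]
grip_width: 0.284
grasp_force: 78.7
```

```bash
python3 -c "
from h import *
plan([.5077,-.0657,.062],1.0016)
cv2.imwrite('pics/top3.png',viewer.camera('top'))
a=cv2.imread('pics/top3.png')[190:290,250:370]
cv2.imwrite('pics/m3.png',cv2.convertScaleAbs(cv2.resize(a,None,fx=6,fy=6,interpolation=cv2.INTER_CUBIC),alpha=2.2))"
```

```text
t 7.05 grasp [ 0.5039 -0.0716  0.0657] yaw 0.9969 F [-0.33 -0.23 -4.82] w 0.284 gf 78.67889642715454
dp [0.  7.  3.7] spin -0.0047 tilt [0.     0.0001] q7 1.24
```

View pics/m3.png

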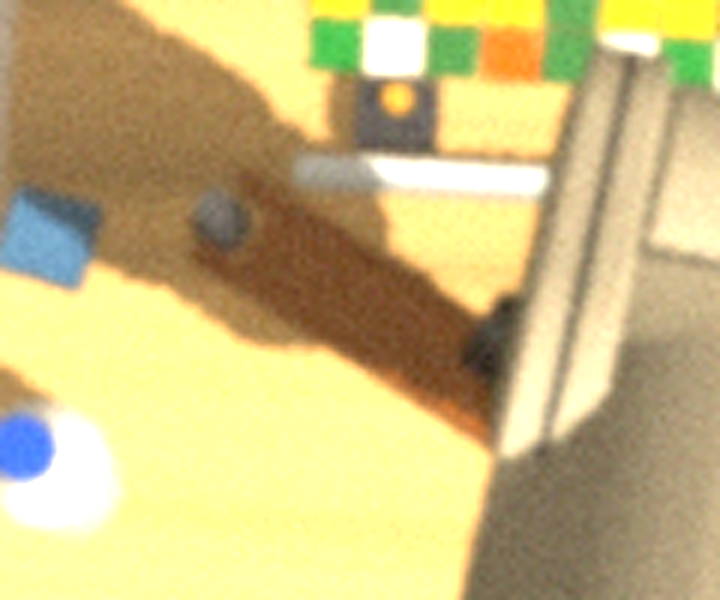

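The post at (222,218) sits between the prongs, well centred. Next, small steps until contact.

Request:
{"name": "arm_command", "arguments": {"plan": [{"dp": [0,1,0.2],"spin": 0},{"dp": [0,1,0],"spin": 0},{"dp": [0,1,0],"spin": 0},{"dp": [0,0,0],"spin": 0}]}}

```text
clock: 7.5
position: [0.5057, -0.0689, 0.2205]
ee_rot: [0.283, 0.959, 0.0, 0.0]
ft_force: [0.3, -0.3, -5.4]
grip_width: 0.286
grasp_force: 78.7
```

Request:
{"name": "arm_command", "arguments": {"plan": [{"dp": [0,0.5,0],"spin": 0},{"dp": [0,0.5,0],"spin": 0},{"dp": [0,0,0],"spin": 0}]}}

```text
clock: 7.8
position: [0.5061, -0.0682, 0.2205]
ee_rot: [0.283, 0.959, 0.0, 0.0]
ft_force: [0.4, -0.2, -5.6]
grip_width: 0.28
grasp_force: 78.7
```

Request:
{"name": "arm_command", "arguments": {"plan": [{"dp": [0,0.5,0],"spin": 0},{"dp": [0,0,0],"spin": 0}]}}

```text
clock: 8.0
position: [0.5064, -0.0678, 0.2205]
ee_rot: [0.283, 0.959, 0.0, 0.0]
ft_force: [0.8, 0.0, -4.6]
grip_width: 0.286
grasp_force: 78.7
```

Request:
{"name": "arm_command", "arguments": {"plan": [{"dp": [0,0.5,0],"spin": 0},{"dp": [0,0,0],"spin": 0}]}}

```text
clock: 8.2
position: [0.5067, -0.0674, 0.2205]
ee_rot: [0.283, 0.959, 0.0, 0.0]
ft_force: [0.0, 0.2, -4.5]
grip_width: 0.286
grasp_force: 78.7
```

Request:
{"name": "arm_command", "arguments": {"plan": [{"dp": [0,0.5,0.2],"spin": 0},{"dp": [0,0.5,0],"spin": 0},{"dp": [0,0,0],"spin": 0}]}}

```text
clock: 8.5
position: [0.5073, -0.0666, 0.2204]
ee_rot: [0.283, 0.959, 0.0, 0.0]
ft_force: [0.2, -0.7, -2.8]
grip_width: 0.285
grasp_force: 79.2
```

Request:
{"name": "arm_command", "arguments": {"plan": [{"dp": [0,0.5,0],"spin": 0},{"dp": [0,0,0],"spin": 0}]}}

```text
clock: 8.7
position: [0.5075, -0.0662, 0.2204]
ee_rot: [0.283, 0.959, 0.0, 0.0]
ft_force: [-0.6, -0.6, -2.1]
grip_width: 0.288
grasp_force: 79.2
```

Request:
{"name": "arm_command", "arguments": {"plan": [{"dp": [0,0.5,0],"spin": 0},{"dp": [0,0,0],"spin": 0}]}}

```text
clock: 8.9
position: [0.5078, -0.0658, 0.2204]
ee_rot: [0.283, 0.959, 0.0, 0.0]
ft_force: [-0.6, -1.6, -1.1]
grip_width: 0.282
grasp_force: 79.2
```

Request:
{"name": "arm_command", "arguments": {"plan": [{"dp": [0,0.4,0],"spin": 0},{"dp": [0,0,0],"spin": 0}]}}

```text
clock: 9.1
position: [0.508, -0.0655, 0.2204]
ee_rot: [0.283, 0.959, 0.0, 0.0]
ft_force: [-1.1, -1.8, -0.8]
grip_width: 0.28
grasp_force: 79.2
```

Request:
{"name": "arm_command", "arguments": {"plan": [{"dp": [0,0.4,0],"spin": 0},{"dp": [0,0,0],"spin": 0}]}}

```text
clock: 9.3
position: [0.5082, -0.0651, 0.2204]
ee_rot: [0.283, 0.959, 0.0, 0.0]
ft_force: [-0.6, -3.0, -0.3]
grip_width: 0.284
grasp_force: 79.2
```

Request:
{"name": "arm_command", "arguments": {"plan": [{"dp": [0,0.4,0],"spin": 0},{"dp": [0,0,0],"spin": 0}]}}

```text
clock: 9.5
position: [0.5084, -0.0648, 0.2203]
ee_rot: [0.283, 0.959, 0.0, 0.0]
ft_force: [-0.3, -1.8, -1.0]
grip_width: 0.283
grasp_force: 79.3
```

Request:
{"name": "arm_command", "arguments": {"plan": [{"dp": [0,0.4,0],"spin": 0},{"dp": [0,0,0],"spin": 0}]}}

```text
clock: 9.7
position: [0.5086, -0.0644, 0.2203]
ee_rot: [0.283, 0.959, 0.0, 0.0]
ft_force: [-2.2, -2.2, 0.2]
grip_width: 0.282
grasp_force: 79.3
```

Request:
{"name": "arm_command", "arguments": {"plan": [{"dp": [0,0.4,0],"spin": 0},{"dp": [0,0,0],"spin": 0}]}}

```text
clock: 9.9
position: [0.5088, -0.0641, 0.2203]
ee_rot: [0.283, 0.959, 0.0, 0.0]
ft_force: [-1.3, -3.1, 1.0]
grip_width: 0.283
grasp_force: 79.4
```

Request:
{"name": "arm_command", "arguments": {"plan": [{"dp": [0,0.4,0],"spin": 0},{"dp": [0,0,0],"spin": 0}]}}

```text
clock: 10.1
position: [0.5091, -0.0638, 0.2204]
ee_rot: [0.283, 0.959, 0.0, 0.0]
ft_force: [-1.4, -2.7, 1.8]
grip_width: 0.285
grasp_force: 79.5
```

Request:
{"name": "arm_command", "arguments": {"plan": [{"dp": [0,0.4,0],"spin": 0},{"dp": [0,0,0],"spin": 0}]}}

```text
clock: 10.3
position: [0.5092, -0.0635, 0.2204]
ee_rot: [0.283, 0.959, -0.0, 0.0]
ft_force: [-2.2, -3.2, 2.7]
grip_width: 0.276
grasp_force: 79.6
```

Request:
{"name": "arm_command", "arguments": {"plan": [{"dp": [0,0.4,-0.3],"spin": 0},{"dp": [0,0,0],"spin": 0}]}}

```text
clock: 10.5
position: [0.5092, -0.0633, 0.2204]
ee_rot: [0.283, 0.959, -0.0, -0.0]
ft_force: [-2.8, -5.3, 0.2]
grip_width: 0.283
grasp_force: 79.3
```

Request:
{"name": "arm_command", "arguments": {"plan": [{"dp": [0,0.4,0],"spin": 0},{"dp": [0,0,0],"spin": 0}]}}

```text
clock: 10.7
position: [0.5093, -0.0632, 0.2203]
ee_rot: [0.283, 0.959, -0.0, -0.0]
ft_force: [-3.3, -5.9, 1.5]
grip_width: 0.283
grasp_force: 79.6
```

Request:
{"name": "arm_command", "arguments": {"plan": [{"dp": [0,0.4,0],"spin": 0},{"dp": [0,0,0],"spin": 0}]}}

```text
clock: 10.9
position: [0.5094, -0.0632, 0.2204]
ee_rot: [0.283, 0.959, -0.001, -0.001]
ft_force: [-4.4, -6.8, 2.0]
grip_width: 0.285
grasp_force: 79.7
```

Contact: position has stalled and force is rising to about 8 N along the axis. I'll hold, then check in a picture.

Request:
{"name": "arm_command", "arguments": {"plan": [{"dp": [0,0,0],"spin": 0},{"dp": [0,0,0],"spin": 0},{"dp": [0,0,0],"spin": 0}]}}

```text
clock: 11.2
position: [0.5093, -0.0632, 0.2203]
ee_rot: [0.283, 0.959, -0.001, -0.001]
ft_force: [-4.9, -6.8, 2.9]
grip_width: 0.283
grasp_force: 79.7
```

```bash
python3 -c "
from h import *
plan([.5094,-.0632,.062],1.4986)
cv2.imwrite('pics/top4.png',viewer.camera('top'))
a=cv2.imread('pics/top4.png')[190:290,250:370]
cv2.imwrite('pics/m4.png',cv2.convertScaleAbs(cv2.resize(a,None,fx=6,fy=6,interpolation=cv2.INTER_CUBIC),alpha=2.6))"
```

```text
t 11.2 grasp [ 0.5091 -0.0633  0.0653] yaw 0.9961 F [-4.87 -6.8   2.89] w 0.283 gf 79.703768491745
dp [-0.2  0.2  3.3] spin -0.5025 tilt [-0.0014 -0.0007] q7 1.23
```

View pics/m4.png

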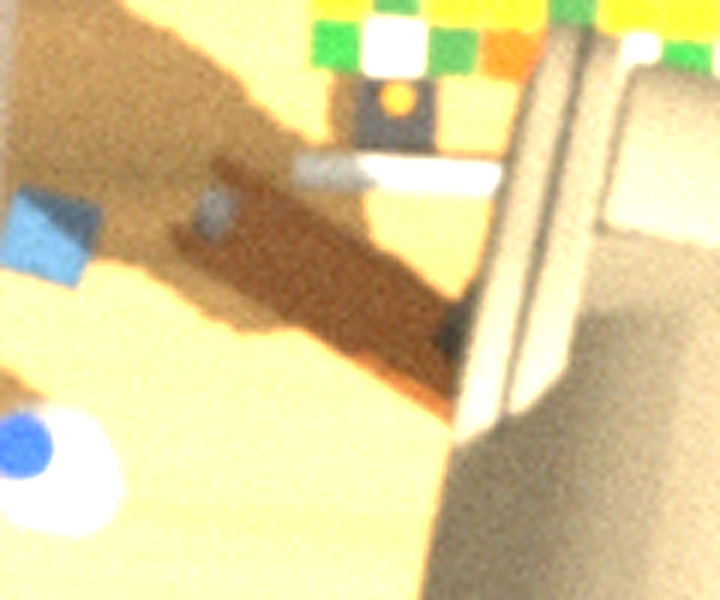

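The post sits at the slot floor, so it is seated while still askew. Now I'll swing about the post in small arcs, watching the axial force.

Request:
{"name": "arm_command", "arguments": {"plan": [{"dp": [0,-0.6,-0.3],"spin": 0},{"dp": [-1.6,0.01,0],"spin": -0.01},{"dp": [-3.2,0.03,0],"spin": -0.02},{"dp": [-3.2,0.03,0],"spin": -0.02},{"dp": [0,0,0],"spin": 0}]}}

```text
clock: 11.75
position: [0.5162, -0.0674, 0.2204]
ee_rot: [0.259, 0.966, -0.0, -0.0]
ft_force: [-2.7, -4.3, -2.3]
grip_width: 0.283
grasp_force: 79.1
```

```bash
cat >> h.py <<'E'
def sw(C=(.596,.071)):
    o,p,R=st();g=(p+.155*R[:,2])[:2];f=np.array(o["ft_force"]);d=np.array(C)-g
    y=np.arctan2(R[1,1],R[0,1])
    print("t",round(o["clock"],2),"g",np.round(g,4),"yaw",round(y,4),"Ftool",np.round(R.T@f,2),"T",np.round(o["torque"],2),"r",round(np.hypot(*d),4),"dir",round(np.arctan2(d[1],d[0]),4))
E
python3 -c "
from h import *
sw()"
```

```text
t 11.75 g [ 0.516  -0.0674] yaw 1.0479 Ftool [ 0.23 -5.09  2.33] T [-0.85  0.45  0.01] r 0.1599 dir 1.047
```

Request:
{"name": "arm_command", "arguments": {"plan": [{"dp": [-3.2,-0.4,0],"spin": -0.02},{"dp": [-3.2,0.03,0],"spin": -0.02},{"dp": [-3.2,0.03,0],"spin": -0.02},{"dp": [-3.2,0.03,0],"spin": -0.02},{"dp": [-3.2,0.03,0],"spin": -0.02}]}}

```text
clock: 12.25
position: [0.5305, -0.0747, 0.2206]
ee_rot: [0.209, 0.978, 0.0, -0.0]
ft_force: [-2.3, -1.7, -4.1]
grip_width: 0.283
grasp_force: 78.8
```

```bash
python3 -c "
from h import *
sw()"
```

```text
t 12.25 g [ 0.5304 -0.0746] yaw 1.1491 Ftool [ 1.38 -2.45  4.1 ] T [-0.62  0.56  0.17] r 0.1597 dir 1.1477
```

Request:
{"name": "arm_command", "arguments": {"plan": [{"dp": [-3.2,0.23,0.2],"spin": -0.02},{"dp": [-3.2,0.03,0],"spin": -0.02},{"dp": [-3.2,0.03,0],"spin": -0.02},{"dp": [-3.2,0.03,0],"spin": -0.02},{"dp": [-3.2,0.03,0],"spin": -0.02}]}}

```text
clock: 12.75
position: [0.5456, -0.0804, 0.2206]
ee_rot: [0.16, 0.987, 0.0, -0.0]
ft_force: [-2.3, -1.9, -4.3]
grip_width: 0.283
grasp_force: 78.8
```

```bash
python3 -c "
from h import *
sw()"
```

```text
t 12.75 g [ 0.5456 -0.0804] yaw 1.2488 Ftool [ 1.59 -2.58  4.33] T [-0.67  0.53  0.2 ] r 0.1596 dir 1.2495
```

Request:
{"name": "arm_command", "arguments": {"plan": [{"dp": [-3.2,0.13,0.1],"spin": -0.02},{"dp": [-3.2,0.03,0],"spin": -0.02},{"dp": [-3.2,0.03,0],"spin": -0.02},{"dp": [-3.2,0.03,0],"spin": -0.02},{"dp": [-3.2,0.03,0],"spin": -0.02}]}}

```text
clock: 13.25
position: [0.5611, -0.0846, 0.2206]
ee_rot: [0.111, 0.994, 0.0, 0.0]
ft_force: [-0.8, -2.3, -4.4]
grip_width: 0.283
grasp_force: 78.8
```

```bash
python3 -c "
from h import *
sw()"
```

```text
t 13.25 g [ 0.5611 -0.0846] yaw 1.3487 Ftool [ 0.31 -2.45  4.35] T [-0.58  0.4   0.14] r 0.1594 dir 1.3504
```

Request:
{"name": "arm_command", "arguments": {"plan": [{"dp": [-1.6,0.1,0.1],"spin": -0.01},{"dp": [-1.6,0.01,0],"spin": -0.01},{"dp": [-1.6,0.01,0],"spin": -0.01},{"dp": [-1.6,0.01,0],"spin": -0.01},{"dp": [-1.6,0.01,0],"spin": -0.01}]}}

```text
clock: 13.75
position: [0.5686, -0.0861, 0.2205]
ee_rot: [0.086, 0.996, 0.0, -0.0]
ft_force: [-3.0, -3.3, -3.0]
grip_width: 0.281
grasp_force: 79.0
```

Request:
{"name": "arm_command", "arguments": {"plan": [{"dp": [-1.6,0.01,0],"spin": -0.01},{"dp": [-1.6,0.01,0],"spin": -0.01},{"dp": [-1.6,0.01,0],"spin": -0.01},{"dp": [0,0,0],"spin": 0}]}}

```text
clock: 14.15
position: [0.5734, -0.0868, 0.2205]
ee_rot: [0.071, 0.997, 0.0, -0.0]
ft_force: [-4.0, -2.1, -1.6]
grip_width: 0.281
grasp_force: 79.2
```

```bash
python3 -c "
from h import *
sw()"
```

```text
t 14.15 g [ 0.5733 -0.0868] yaw 1.4282 Ftool [ 3.62 -2.69  1.63] T [-0.38  1.01  0.47] r 0.1594 dir 1.4276
```

Request:
{"name": "arm_command", "arguments": {"plan": [{"dp": [-0.8,0,-0.1],"spin": -0.005},{"dp": [-0.8,0,0],"spin": -0.005},{"dp": [0,0,0],"spin": 0}]}}

```text
clock: 14.45
position: [0.5748, -0.087, 0.2205]
ee_rot: [0.066, 0.998, 0.0, -0.001]
ft_force: [-5.2, -2.7, -0.6]
grip_width: 0.286
grasp_force: 79.2
```

Request:
{"name": "arm_command", "arguments": {"plan": [{"dp": [-0.8,0,0],"spin": -0.005},{"dp": [-0.8,0,0],"spin": -0.005},{"dp": [0,0,0],"spin": 0}]}}

```text
clock: 14.75
position: [0.5763, -0.0872, 0.2205]
ee_rot: [0.061, 0.998, 0.0, -0.001]
ft_force: [-5.7, -2.2, 0.0]
grip_width: 0.285
grasp_force: 79.3
```

Request:
{"name": "arm_command", "arguments": {"plan": [{"dp": [-0.8,0,0],"spin": -0.005},{"dp": [-0.8,0,0],"spin": -0.005},{"dp": [0,0,0],"spin": 0}]}}

```text
clock: 15.05
position: [0.5778, -0.0875, 0.2205]
ee_rot: [0.056, 0.998, 0.0, -0.001]
ft_force: [-5.4, -2.3, 0.6]
grip_width: 0.286
grasp_force: 79.4
```

```bash
python3 -c "
from h import *
sw()"
```

```text
t 15.05 g [ 0.5775 -0.0874] yaw 1.458 Ftool [ 5.13 -2.91 -0.59] T [-0.34  1.45  0.63] r 0.1595 dir 1.4548
```

Request:
{"name": "arm_command", "arguments": {"plan": [{"dp": [0,0,-0.05],"spin": -0.01},{"dp": [0,0,0],"spin": 0},{"dp": [0,0,0],"spin": 0}]}}

```text
clock: 15.35
position: [0.5781, -0.0874, 0.2205]
ee_rot: [0.052, 0.999, 0.0, -0.0]
ft_force: [-3.4, -2.1, -2.8]
grip_width: 0.282
grasp_force: 78.9
```

```bash
python3 -c "
from h import *
sw()"
```

```text
t 15.35 g [ 0.5781 -0.0874] yaw 1.4672 Ftool [ 3.12 -2.41  2.78] T [-0.35  0.7   0.44] r 0.1594 dir 1.4579
```

Request:
{"name": "arm_command", "arguments": {"plan": [{"dp": [-0.6,0,0],"spin": -0.007},{"dp": [-0.6,0,0],"spin": -0.007},{"dp": [0,0,0],"spin": 0}]}}

```text
clock: 15.65
position: [0.5795, -0.0875, 0.2206]
ee_rot: [0.045, 0.999, 0.0, 0.0]
ft_force: [-2.7, -1.8, -4.7]
grip_width: 0.284
grasp_force: 78.8
```

Request:
{"name": "arm_command", "arguments": {"plan": [{"dp": [-0.6,0,0],"spin": -0.007},{"dp": [-0.6,0,0],"spin": -0.007},{"dp": [0,0,0],"spin": 0}]}}

```text
clock: 15.95
position: [0.5808, -0.0876, 0.2207]
ee_rot: [0.038, 0.999, 0.0, 0.0]
ft_force: [-0.2, -0.3, -5.2]
grip_width: 0.284
grasp_force: 78.7
```

```bash
python3 -c "
from h import *
sw()"
```

```text
t 15.95 g [ 0.5809 -0.0876] yaw 1.4954 Ftool [ 0.17 -0.29  5.17] T [-0.33  0.13  0.04] r 0.1593 dir 1.4759
```

Request:
{"name": "arm_command", "arguments": {"plan": [{"dp": [0,0.5,0.3],"spin": 0},{"dp": [-0.5,0,0],"spin": 0},{"dp": [-0.5,0,0],"spin": 0},{"dp": [0,0,0],"spin": 0}]}}

```text
clock: 16.35
position: [0.5814, -0.0877, 0.2204]
ee_rot: [0.038, 0.999, -0.0, -0.0]
ft_force: [-3.7, -2.2, -0.5]
grip_width: 0.279
grasp_force: 79.3
```

```bash
python3 -c "
from h import *
sw()"
```

```text
t 16.35 g [ 0.5813 -0.0877] yaw 1.4947 Ftool [ 3.48 -2.5   0.53] T [-0.64  0.86  0.22] r 0.1593 dir 1.4783
```

Request:
{"name": "arm_command", "arguments": {"plan": [{"dp": [-0.4,0,0],"spin": 0},{"dp": [0,0,0],"spin": 0}]}}

```text
clock: 16.55
position: [0.5815, -0.0877, 0.2204]
ee_rot: [0.038, 0.999, 0.0, -0.001]
ft_force: [-6.2, -3.0, 0.9]
grip_width: 0.283
grasp_force: 79.3
```

Request:
{"name": "arm_command", "arguments": {"plan": [{"dp": [-0.4,0,0],"spin": 0},{"dp": [0,0,0],"spin": 0}]}}

```text
clock: 16.75
position: [0.5817, -0.0877, 0.2204]
ee_rot: [0.038, 0.999, 0.0, -0.001]
ft_force: [-8.5, -2.7, 3.9]
grip_width: 0.284
grasp_force: 79.5
```

```bash
python3 -c "
from h import *
sw()"
```

```text
t 16.75 g [ 0.5814 -0.0877] yaw 1.4947 Ftool [ 8.25 -3.37 -3.91] T [-0.55  1.73  0.28] r 0.1593 dir 1.4789
```

Request:
{"name": "arm_command", "arguments": {"plan": [{"dp": [-0.3,0,-0.1],"spin": -0.002},{"dp": [0,0,0],"spin": 0},{"dp": [0,0,0],"spin": 0}]}}

```text
clock: 17.05
position: [0.5818, -0.0878, 0.2205]
ee_rot: [0.037, 0.999, 0.0, -0.001]
ft_force: [-8.3, -2.7, 4.0]
grip_width: 0.281
grasp_force: 79.7
```

```bash
python3 -c "
from h import *
sw()"
```

```text
t 17.05 g [ 0.5814 -0.0877] yaw 1.4965 Ftool [ 8.09 -3.26 -3.95] T [-0.45  1.94  0.17] r 0.1594 dir 1.4793
```

Request:
{"name": "arm_command", "arguments": {"plan": [{"dp": [-0.3,0,-0.2],"spin": -0.002},{"dp": [0,0,0],"spin": 0},{"dp": [0,0,0],"spin": 0}]}}

```text
clock: 17.35
position: [0.582, -0.0878, 0.2205]
ee_rot: [0.036, 0.999, 0.0, -0.002]
ft_force: [-9.6, -2.4, 3.2]
grip_width: 0.281
grasp_force: 79.6
```

```bash
python3 -c "
from h import *
sw();plan([.5094,-.0632,.062],1.4986)"
```

```text
t 17.35 g [ 0.5815 -0.0877] yaw 1.4982 Ftool [ 9.37 -3.06 -3.21] T [-0.55  2.06  0.06] r 0.1594 dir 1.4795
t 17.35 grasp [ 0.5815 -0.0877  0.0655] yaw 1.4982 F [-9.56 -2.37  3.24] w 0.281 gf 79.59622979164124
dp [73.7 19.2  3.7] spin -0.0004 tilt [-0.0032  0.0005] q7 1.77
```

Request:
{"name": "arm_command", "arguments": {"plan": [{"dp": [-0.1,0,0],"spin": 0},{"dp": [0,0,0],"spin": 0},{"dp": [0,0,0],"spin": 0},{"dp": [0,0,0],"spin": 0},{"dp": [0,0,0],"spin": 0}]}}

```text
clock: 17.85
position: [0.582, -0.0878, 0.2205]
ee_rot: [0.036, 0.999, 0.0, -0.002]
ft_force: [-10.3, -2.6, 3.8]
grip_width: 0.281
grasp_force: 79.6
```

Request:
{"name": "arm_command", "arguments": {"plan": [{"dp": [0,0,0],"spin": 0},{"dp": [0,0,0],"spin": 0},{"dp": [0,0,0],"spin": 0},{"dp": [0,0,0],"spin": 0},{"dp": [0,0,0],"spin": 0}]}}

```text
clock: 18.35
position: [0.582, -0.0878, 0.2205]
ee_rot: [0.036, 0.999, 0.0, -0.002]
ft_force: [-10.3, -3.4, 3.2]
grip_width: 0.28
grasp_force: 79.6
```

Request:
{"name": "arm_command", "arguments": {"plan": [{"dp": [0,0,0],"spin": 0},{"dp": [0,0,0],"spin": 0},{"dp": [0,0,0],"spin": 0}]}}

```text
clock: 18.65
position: [0.582, -0.0878, 0.2205]
ee_rot: [0.036, 0.999, 0.0, -0.002]
ft_force: [-9.4, -3.0, 3.6]
grip_width: 0.286
grasp_force: 79.6
```

```bash
python3 -c "
from h import *
sw()
a=viewer.camera('side')[180:340,265:445]
cv2.imwrite('pics/m5.png',cv2.convertScaleAbs(cv2.resize(a,None,fx=3.7,fy=3.7,interpolation=cv2.INTER_CUBIC),alpha=2))"
```

```text
t 18.65 g [ 0.5815 -0.0877] yaw 1.4983 Ftool [ 9.14 -3.69 -3.6 ] T [-0.52  2.18  0.05] r 0.1593 dir 1.4797
```

View pics/m5.png

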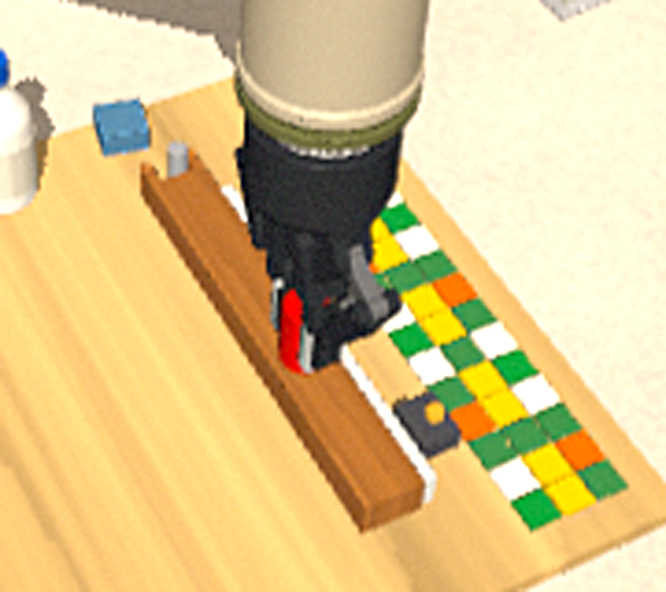

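The bar lies flush along the edging, with its end at (390,500) touching the strip, and the post is in the fork at (178,158). I'll ease the load and release.

Request:
{"name": "arm_command", "arguments": {"plan": [{"dp": [0.6,0,-0.1],"spin": 0},{"dp": [0.5,0,-0.1],"spin": 0},{"dp": [0,0,0],"spin": 0}]}}

```text
clock: 19.0
position: [0.5816, -0.0876, 0.2206]
ee_rot: [0.036, 0.999, -0.0, -0.001]
ft_force: [-4.3, -4.1, -3.3]
grip_width: 0.278
grasp_force: 79.0
```

Request:
{"name": "arm_command", "arguments": {"plan": [{"dp": [0,0,0],"spin": 0},{"dp": [0,0,0],"spin": 0},{"dp": [0,0,0],"spin": 0},{"dp": [0,0,0],"spin": 0},{"dp": [0,0,0],"spin": 0}], "grip": -1}}

```text
clock: 19.5
position: [0.5822, -0.0872, 0.221]
ee_rot: [0.036, 0.999, 0.0, 0.0]
ft_force: [-0.7, 0.7, 0.2]
grip_width: 0.996
grasp_force: 0.0
```

Request:
{"name": "arm_command", "arguments": {"plan": [{"dp": [0,0,0],"spin": 0},{"dp": [0,0,0],"spin": 0},{"dp": [0,0,0],"spin": 0}]}}

```text
clock: 19.8
position: [0.582, -0.0873, 0.2208]
ee_rot: [0.036, 0.999, 0.0, 0.0]
ft_force: [0.2, 0.2, 0.2]
grip_width: 1.0
grasp_force: 0.0
```

Request:
{"name": "arm_command", "arguments": {"plan": [{"dp": [0,0,-15],"spin": 0},{"dp": [0,0,-30],"spin": 0},{"dp": [0,0,-40],"spin": 0},{"dp": [0,0,-40],"spin": 0},{"dp": [0,0,-20],"spin": 0}]}}

```text
clock: 20.3
position: [0.5823, -0.088, 0.3708]
ee_rot: [0.036, 0.999, 0.0, 0.003]
ft_force: [0.0, 0.5, -0.4]
grip_width: 1.002
grasp_force: 0.0
```

Request:
{"name": "arm_command", "arguments": {"plan": [{"dp": [40,0,0],"spin": 0},{"dp": [40,0,0],"spin": 0},{"dp": [30,0,0],"spin": 0},{"dp": [0,0,0],"spin": 0},{"dp": [0,0,0],"spin": 0}]}}

```text
clock: 20.8
position: [0.4721, -0.0796, 0.3671]
ee_rot: [0.036, 0.999, 0.001, 0.001]
ft_force: [1.3, 0.4, 0.9]
grip_width: 0.999
grasp_force: 0.0
```

```bash
python3 -c "
from h import *
sw()
a=viewer.camera('side')[180:340,265:445]
cv2.imwrite('pics/m6.png',cv2.convertScaleAbs(cv2.resize(a,None,fx=3.7,fy=3.7,interpolation=cv2.INTER_CUBIC),alpha=2))"
```

```text
t 20.8 g [ 0.4725 -0.0794] yaw 1.499 Ftool [-1.24  0.52 -0.91] T [-0.04  0.   -0.02] r 0.1946 dir 0.8832
```

View pics/m6.png

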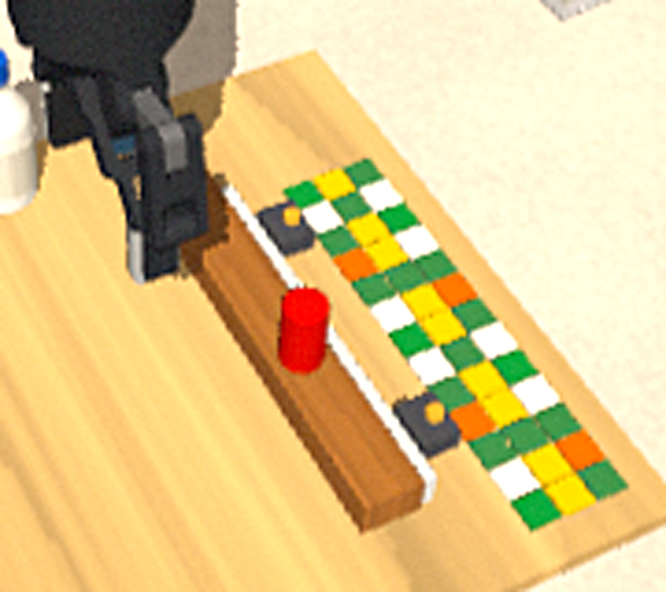

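The bar has not moved since release: its end is still at (390,500), it is flush along the edging, and the arm is clear. Handing in.

```bash
python3 -c "
from h import *
print(manip.hand_in())"
```

```text
the job is handed in; nothing more can be done
None
```

I handed the job in at about 21 s. The fork was pushed home on the post while still askew, then the bar was swung flush to the edging, pressed there at 9–10 N (wrist reading) for over a second, and released. It looked unmoved in the last picture, and no verdict came back.

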